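# Start the cooling fan and batch timer

## Task

Start the cooling for the fresh cakes, in this order: press down the raised end of the power strip's red rocker until it is fully over, press the yellow key of the fan's control box all the way down so that it stays down, then press the timer's green button fully in and let it come back up. Only press: do not lift or shift the timer or anything else on the table, and leave the white and blue keys and the red button alone.

Things in the scene. Friction and masses are not known exactly. Their poses are not given: they have to be found in the camera images.
- strip: White power strip, 220 long (its x) x 60 wide x 38 high, fixed to the table. Origin: centre of its underside. Three grey round sockets lie on its +x half; the red rocker sits near its -x end, its pivot at x = -60 mm.
- rocker (a joint): Red rocker of the power strip (56 mm along the strip, 30 mm wide, 11 mm of it above its pivot, which is 41 mm above the table). 0 rad = off: the end next to the sockets stands up; 0.4 rad = fully on: that end is down. It needs about 2 N at its end, has no spring and stays where it is left.
- rocker_on_end (a point): Point on the rocker's top face, on its raised end next to the sockets (white bar mark), 20 mm from the pivot along the rocker; moves with the rocker, about 56 mm above the table when off and 48 mm when on. Press straight down here or up to 8 mm farther out (along the strip's +x), about 8 mm; the rocker stays at least 3 mm proud of the strip.
- fan_box: Grey control box of the fan, 110 (x) x 160 (y) x 45 mm high, fixed to the table, three keys in a row along its y: white at y = +46 mm, yellow in the middle, blue at -46 mm. Origin: centre of its underside.
- key_yellow (a joint): Yellow key's downward travel, 0 = up, 0.008 m = fully down. It needs about 3 N, has no spring and stays down. Beyond it is a hard stop.
- key_yellow_top (a point): Centre of the yellow key's flat top, 50 (x) x 30 (y) mm, 57 mm above the table when up, 49 mm when down.
- key_white (a joint): White key's travel, 0 up to 0.008 m down; same make as the yellow; not to be pressed.
- key_blue (a joint): Blue key's travel, 0 up to 0.008 m down; same make as the yellow; not to be pressed.
- timer: White batch timer, loose on the table, 66 (x) x 110 (y) x 35 mm high case of about 0.5 kg, with a green button (y = +27 mm) and a red one (y = -27 mm), both at x = +8 mm. Origin: centre of its underside.
- btn_green (a joint): Green button's travel, 0 = up, 0.006 m = fully in; spring return, about 1.5 N to start it and 5 N fully in. Beyond it is a hard stop.
- btn_green_top (a point): Centre of the green button's flat top, 28 mm across, 57 mm above the table when up.
- btn_red (a joint): Red button's travel, 0 up to 0.006 m in; same make as the green; not to be pressed.
- mug: White mug, 68 mm across, 80 mm high, near the fan box. Origin: centre of its underside.
- tin: Tin can with a yellow band, 54 mm across, 70 mm high, near the timer. Origin: centre of its underside.
- stamp: Dark turned wooden cake stamp, 36 mm across, 62 mm high, beside the power strip. Origin: centre of its underside.
- jar: Amber jar with red cap, 60 mm across, 75 mm high. Origin: centre of its underside.
- mould: Wooden cake mould, 155 x 50 x 24 mm, lying flat. Origin: at its underside, centre of the 100 mm block; the handle points to its -x.
- bowl: Blue bowl, 90 mm across, 45 mm high. Origin: centre of its underside.
- tub: Green open tub, 80 x 60 x 40 mm. Origin: centre of its underside.
Things that resemble listed ones, but are neither listed nor needed, are in the scene too. What is shaped like the timer but pink is not meant.

How it is judged:
By the outcome, as a careful person would: the job done as asked, in the order asked, and still so for the second after the job is handed in, with the robot touching nothing.
It also fails if it takes over 51 s, if anything falls off the work surface, if the arm or the gripper's body presses on something with over 40 N, if the wrist force passes 120 N, or if a joint passes its speed limit or range.

## Robot

A 7-joint arm with a two-finger parallel gripper is mounted at the origin on the work surface. World frame = base frame: x ahead of the robot, y to its left, z up, the work surface at z = 0. Lengths are in m, angles in rad, forces in N, time in s.
With the tool pointing down it reaches from about 0.425 to 0.925 m from the base axis. Payload 6.8 kg.
Tool frame: the origin (TCP) lies on the mounting face of the last link; the fingertips stand 173 mm ahead of it and the grasp point (between the pads) lies 155 mm ahead of it (r.grasp_offset is the distance from the TCP to the grasp point, in m); x points along the fingers, z is the direction in which the jaws open and shut, and the axes are right-handed (so a half turn about x gives the same grasp; the last joint's range is limited). The gripper opens to 85 mm and grips with 20 to 120 N. Pads are 22 mm wide; open, the fingers measure 114 mm over their backs; the gripper's body (76 mm by 85 mm) begins 54 mm behind the grasp point. The pads swing forward as they close: fully open they stand 13 mm farther back than shut.
Start: joints at [1.084, 0.477, 0.022, 1.555, -0.011, 1.109, -0.083], TCP at [0.25, -0.627, 0.405] pointing down, gripper open.
Joint ranges: [-2.96, 2.96], [-0.34, 2.1], [-1.41, 1.46], [0.24, 2.44], [-1.37, 4.51], [0.17, 1.92], [-2.96, 2.96]. Speed limits (rad/s): [2.39, 2.39, 3.14, 3.14, 3.14, 3.14, 3.14].

## Interface

Orientations are given as a 3x3 rotation matrix whose columns are the frame's x, y, z axes.
In Python, from plant import r gives the robot as it stands. The module is installed in compiled form; this text tells all that it offers.
- The arm moves only by the tool arm_command, never from a script. Its argument "moves" is a list of rows, each a list of 5 numbers: the shift along the tool's x, y, z in m, then the turn about the tool's x in degrees, then the opening, from 0 (shut) to 1 (fully open). A call has 1 to 10 rows; each row is the pose to reach, as a shift and turn from the pose commanded when the call began, along the tool's axes at that moment; what a row does not reach only later rows make up. A row lasts 1/10 s, in which the tool goes at most 50 mm and 8.59 degrees, less where a joint would pass 70% of its speed; a pose out of reach is approached as far as the arm can. A call with a gripper value outside its range is refused whole. The fingers move at their own pace and stop on an object; "grip_force" is the grip in N (left out, the last holds). Time passes only in rows, so rows that repeat a pose let the fingers close. It gives the time, the measured TCP pose, the force and the opening at its end, in the units of the state.
- r.observe(): the state, without advancing time (a new reading comes with each control period).
- r.snapshot(name): name is "side" or "top"; returns a dict with "color" (480x640x3 uint8, red, green, blue), "camera_matrix" (3x3 intrinsics, pixels), "extrinsics" (4x4, takes a point from camera to world coordinates). Camera axes: x right, y up, looking along -z (the intrinsics and any distortion apply to the point x, -y, -z); pixel columns grow to the right and rows downward; lengths in m; the calibration is good to about 2 mm. A picture is of the moment at which its call begins. There is no depth.
- r.job_done(): hands the job in, once; it reports no verdict.
Trained networks look in the newest picture that a camera, given by its name, has taken for a name from the list of things; names that differ only in an ending like _2 or _b are one class to them, and where a whole thing is asked for, a point or a joint stands for the part that bears it (a point fixed in the world has none). Each returns a list of dicts, best first, with "score" (0 to 1); they miss things now and then, are a little off and sometimes report something else, mostly with a low value. They report only what shows in the picture. A call takes as long as a camera call. They do not tell look-alikes from the thing itself.
- r.recognise(query, camera): "xyz" ([x, y, z] in m, in world coordinates, good to about 4 mm: the middle of the surface that is visible of it).
- r.regions_of(query, camera): "pixels" (480x640 bool, what is visible of it).
- r.spot_point(query, camera): "xyz" ([x, y, z] in m, in world coordinates, good to about 4 mm: a listed point, or the origin of a listed thing).
The state is a dict: "clock": time; "joints": joint angles; "qd": joint speeds; "joint_efforts": joint torques, N m; "eef_pos": TCP position; "ee_rot": TCP orientation; "ft_force": force on the tool from outside, world axes, zero at the start; "moment": the same for the moment, N m; "opening": finger opening in m.
Only numpy, scipy, OpenCV 4.12 (cv2) and the standard library are available. Lean on these libraries where they do the work, as an engineer would, in place of code of your own. Each camera call takes 0.05 s, during which the arm holds its last target.

## Working session

There is one attempt and no reset: what is moved stays moved. The work goes in short steps, Python scripts to look and compute and a tool call to move; the robot and the scene stay as the last step left them, time stands still between calls to the robot, and variables do not carry over. Pictures are saved under pics/ and viewed, and the job is handed in when it is done.

Besides the shell and the picture viewer there is one more tool, called after "Emit:" by a JSON object that holds its "name" and its "arguments". arm_command: Moves the arm, as the interface text tells. Its arguments: {"type":"object","properties":{"moves":{"type":"array"},"grip_force":{"type":"number"}},"required":["moves"]}

```bash
mkdir -p pics
python3 - <<'E'
from plant import r
import cv2
s=r.observe();print(s)
for c in("top","side"):
    d=r.snapshot(c);cv2.imwrite(f"pics/{c}0.png",d["color"][:,:,::-1]);print(c,d["camera_matrix"],d["extrinsics"])
    for q in ["rocker_on_end","key_yellow_top","btn_green_top","strip","fan_box","timer"]:
        print(q,[(x["xyz"],x["score"]) for x in r.spot_point(q,c)])
E
```

```text
{'clock': 0.0, 'joints': array([ 1.08390564,  0.47780218,  0.02232841,  1.55644821, -0.01146972,
        1.10928309, -0.08310251]), 'qd': array([ 0.00079189, -0.00074555,  0.00139247, -0.0009911 ,  0.00037159,
       -0.00089559, -0.00095527]), 'joint_efforts': array([-7.90274044e-04, -5.96464348e+01,  1.60737164e+00, -2.81205654e+01,
        1.23586552e-02,  9.30147566e-03, -6.49811852e-06]), 'eef_pos': array([ 0.24952259, -0.62689393,  0.40372519]), 'ee_rot': array([[-8.13378252e-04,  9.29096661e-01,  3.69836089e-01],
       [ 1.61997820e-03,  3.69836950e-01, -9.29095262e-01],
       [-9.99998357e-01, -1.56579478e-04, -1.80593367e-03]]), 'ft_force': array([ 0.07134803,  0.79300989, -0.43608393]), 'moment': array([0.00793486, 0.02184341, 0.03933499]), 'opening': 0.08551808804002765}
top [[451.32971843   0.         321.50102939]
 [  0.         451.32971843 241.99527439]
 [  0.           0.           1.        ]] [[ 0.02950906  0.99571618 -0.08762703  0.39521713]
 [-0.99952042  0.03021759  0.00677006 -0.00644466]
 [ 0.00938894  0.08738523  0.99613035  1.12380963]
 [ 0.          0.    
[... 732 characters left out ...]
0731668 -0.60629687 -0.27439113]
 [-0.73036602 -0.3714672   0.57321688  0.74417136]
 [ 0.00826139  0.83432921  0.5512046   0.76202331]
 [ 0.          0.          0.          1.        ]]
rocker_on_end [([0.4642, -0.3205, 0.0526], 0.71)]
key_yellow_top [([0.5297, 0.3131, 0.0576], 0.59)]
btn_green_top [([0.3577, 0.0038, 0.0628], 0.68), ([0.2909, 0.3774, 0.0562], 0.66), ([0.6536, 0.1282, 0.0556], 0.62), ([0.5305, 0.027, 0.0528], 0.53)]
strip [([0.4992, -0.3074, -0.0009], 0.82), ([0.5036, -0.2394, 0.0002], 0.15)]
fan_box [([0.5357, 0.3099, 0.0022], 0.8)]
timer [([0.5191, -0.0012, -0.003], 0.94), ([0.6852, 0.1177, -0.004], 0.9), ([0.2997, 0.3459, -0.0013], 0.82), ([0.3862, 0.015, -0.0034], 0.62)]
```

View pics/top0.png

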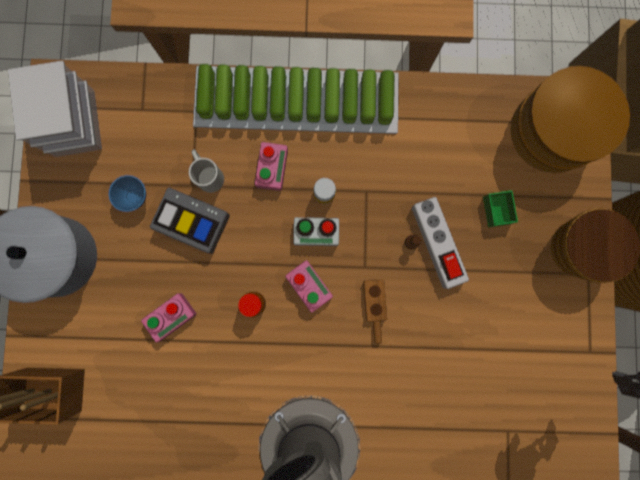

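View pics/side0.png

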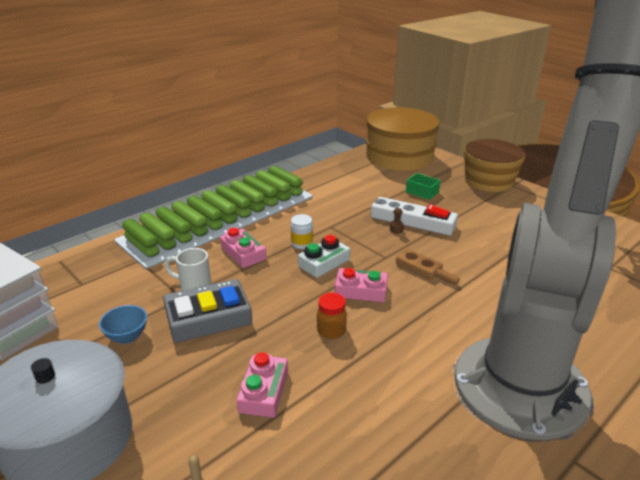

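White timer at top (317,231), look-alikes in pink at (270,165), (310,287) and (168,318). I choose the white one; its green button is at (305,227) and its red one at (328,227). The yellow key is at (187,222), between white (168,213) and blue (204,228). The red rocker is at (452,266), and the red cap at (250,305) and the red buttons are not it. Next come a close crop and measurements.

```bash
cat > h.py <<'E'
import numpy as np,cv2
def ray(d,u,v,z):
    K=d["camera_matrix"];E=d["extrinsics"]
    c=np.linalg.inv(K)@[u,v,1];w=E[:3,:3]@[c[0],-c[1],-c[2]];o=E[:3,3]
    return o+w*(z-o[2])/w[2]
def proj(d,p):
    K=d["camera_matrix"];E=d["extrinsics"]
    c=E[:3,:3].T@(np.array(p)-E[:3,3]);c=K@[c[0],-c[1],-c[2]];return c[:2]/c[2]
def blob(d,name,near,lo,hi,rad=40):
    h=cv2.cvtColor(d["color"],cv2.COLOR_RGB2HSV)
    m=cv2.inRange(h,np.array(lo),np.array(hi))
    n,l,s,c=cv2.connectedComponentsWithStats(m)
    b=[(s[i,4],c[i],i) for i in range(1,n) if np.hypot(*(c[i]-near))<rad and s[i,4]>15]
    a,cc,i=max(b,key=lambda t:t[0])
    ys,xs=np.where(l==i);return cc,a,cv2.minAreaRect(np.c_[xs,ys].astype(np.float32))
E
python3 - <<'E'
from plant import r
from h import *
ims=[]
for c in("top","side"):
    d=r.snapshot(c)
    for n,p,z,lo,hi in[("yellow",(.53,.312,.057),.057,(22,140,80),(34,255,255)),("green",(.529,.027,.057),.057,(45,80,20),(85,255,255)),("rocker",(.448,-.325,.05),.052,(0,170,80),(6,255,255)),("white tmrred",(.529,-.027,.057),.057,(0,170,80),(6,255,255)),("blue",(.51,.27,.057),.057,(105,150,60),(130,255,255))]:
        q=proj(d,p)
        try: cc,a,rc=blob(d,n,q,lo,hi);print(c,n,q.round(1),cc.round(1),a,ray(d,*cc,z).round(4),ray(d,*rc[0],z).round(4),rc[1:])
        except ValueError: print(c,n,"none",q)
    for q in("stamp","tin","mug"): print(q,[(x["xyz"],x["score"]) for x in r.spot_point(q,c)])
    for p in[(.53,.312,.05),(.529,0,.05),(.47,-.32,.05)]:
        u,v=proj(d,p).astype(int);ims.append(cv2.resize(d["color"][v-35:v+35,u-35:u+35],(260,260),interpolation=cv2.INTER_CUBIC))
cv2.imwrite("pics/crop.png",np.vstack([np.hstack(ims[:3]),np.hstack(ims[3:])])[:,:,::-1])
E
```

```text
top yellow [185.  220.7] [184.8 221.7] 290 [0.5275 0.3122 0.057 ] [0.5275 0.3122 0.057 ] ((13.407215118408203, 21.84879493713379), 24.443954467773438)
top green [304.9 224.8] [304.7 226.1] 132 [0.5257 0.0273 0.057 ] [0.5261 0.0267 0.057 ] ((12.0, 12.0), 90.0)
top rocker [451.4 263.3] [452.  265.8] 288 [ 0.4421 -0.3257  0.052 ] [ 0.4439 -0.3254  0.052 ] ((24.033308029174805, 12.965336799621582), 71.56504821777344)
top white tmrred [327.6 225.5] [327.4 226.5] 117 [ 0.5264 -0.0266  0.057 ] [ 0.5265 -0.0269  0.057 ] ((11.0, 11.0), 90.0)
top blue [202.3 229.6] [202.5 229.3] 282 [0.5106 0.2693 0.057 ] [0.5107 0.2694 0.057 ] ((13.261951446533203, 21.928178787231445), 23.198591232299805)
stamp [([0.501, -0.2393, -0.0009], 0.46), ([0.6445, 0.2699, 0.0013], 0.23)]
tin [([0.6222, -0.0218, 0.0004], 0.72), ([0.502, -0.3071, -0.0047], 0.33)]
mug [([0.6475, 0.2718, 0.0034], 0.9)]
side yellow [206.1 297.8] [206.6 300.9] 315 [0.5209 0.3167 0.057 ] [0.5208 0.3167 0.057 ] ((19.922346115112305, 16.443843841552734), 71.56504821777344)
side green [312.6 245.4] [313.  248.2] 117 [0.5197 0.0342 0.057 ] [0.5188 0.035  0.057 ] ((11.0, 12.0), 90.0)
side rocker [435.9 209.8] [437.4 211.4] 180 [ 0.438  -0.3183  0.052 ] [ 0.4389 -0.3178  0.052 ] ((21.70068359375, 9.825113296508789), 19.98310661315918)
side white tmrred [329.8 236.9] [329.8 239. ] 92 [ 0.5221 -0.0206  0.057 ] [ 0.5226 -0.0201  0.057 ] ((8.0, 11.0), 90.0)
side blue [229.3 293.6] [229.4 295.9] 295 [0.5037 0.2742 0.057 ] [0.5038 0.274  0.057 ] ((19.60611915588379, 16.127614974975586), 71.56504821777344)
stamp [([0.5061, -0.2412, -0.0008], 0.69), ([0.4621, -0.3239, 0.0562], 0.37)]
tin [([0.6194, -0.0178, -0.0008], 0.81), ([0.4666, -0.3215, 0.0527], 0.75), ([0.5893, -0.455, 0.0038], 0.71), ([0.5384, 0.3062, -0.0003], 0.18)]
mug [([0.6481, 0.2687, 0.0015], 0.69)]
```

View pics/crop.png

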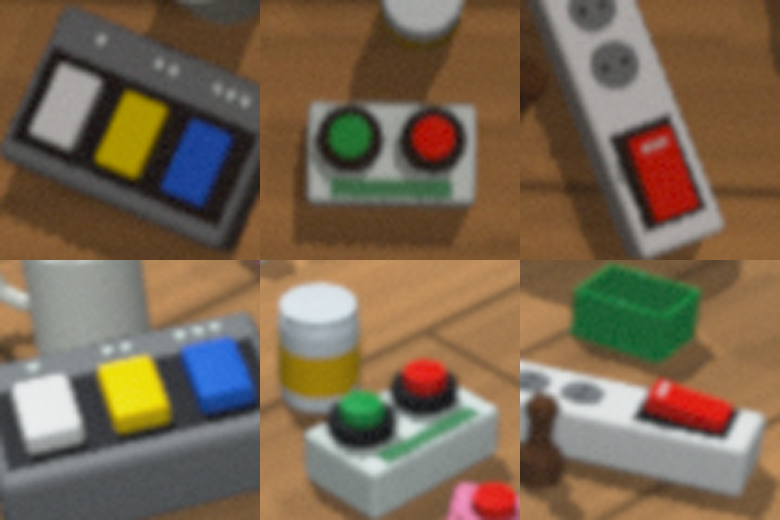

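The crops confirm it: the yellow key lies between white and blue, the white timer has green on the +y side, and the rocker's white bar end is next to the sockets. I'll move to hover over the rocker end with the gripper shut.

Emit:
{"name": "arm_command", "arguments": {"moves": [[0,0.04,-0.026,0,0],[0,0.079,-0.052,0,0],[0,0.119,-0.078,0,0],[0,0.158,-0.104,0,0],[0,0.198,-0.13,0,0],[0,0.237,-0.155,0,0],[0,0.277,-0.181,0,0],[0,0.3165,-0.207,0,0],[0.05,0.3165,-0.207,0,0],[0.1,0.3165,-0.207,0,0]], "grip_force": 30}}

```text
clock: 2.1
eef_pos: [0.4692, -0.3163, 0.3054]
ee_rot: [[0.005, 0.928, 0.374], [-0.002, 0.374, -0.928], [-1.0, 0.004, 0.004]]
ft_force: [0.7, -0.6, -2.3]
opening: 0.0001
```

Emit:
{"name": "arm_command", "arguments": {"moves": [[0.03,0,0,0,0],[0.04,0,0,0,0],[0.04,0,0,0,0],[0.04,0,0,0,0],[0.04,0,0,0,0],[0.04,0,0,0,0]]}}

```text
clock: 2.7
eef_pos: [0.4676, -0.3182, 0.2664]
ee_rot: [[0.003, 0.929, 0.369], [-0.002, 0.369, -0.929], [-1.0, 0.002, 0.002]]
ft_force: [-1.2, 0.6, -0.5]
opening: 0.0001
```

Run:
```python
from plant import r
from h import *
s=r.observe();print(s["clock"],s["eef_pos"],s["ee_rot"].round(3),s["opening"],s["ft_force"]); print("tip",s["eef_pos"]+.173*s["ee_rot"][:,0])
ims=[]
for c in("top","side"):
    d=r.snapshot(c)
    u,v=proj(d,(.467,-.3175,.06)).astype(int);ims.append(cv2.resize(d["color"][v-50:v+50,u-50:u+50],(400,400),interpolation=cv2.INTER_CUBIC))
cv2.imwrite("pics/hov1.png",np.hstack(ims)[:,:,::-1])
```

```text
2.7 [ 0.46763885 -0.31821075  0.26638161] [[ 0.003  0.929  0.369]
 [-0.002  0.369 -0.929]
 [-1.     0.002  0.002]] 0.00011704976065803898 [-1.15155634  0.6025567  -0.46154946]
tip [ 0.46808729 -0.31847727  0.09338239]
```

View pics/hov1.png

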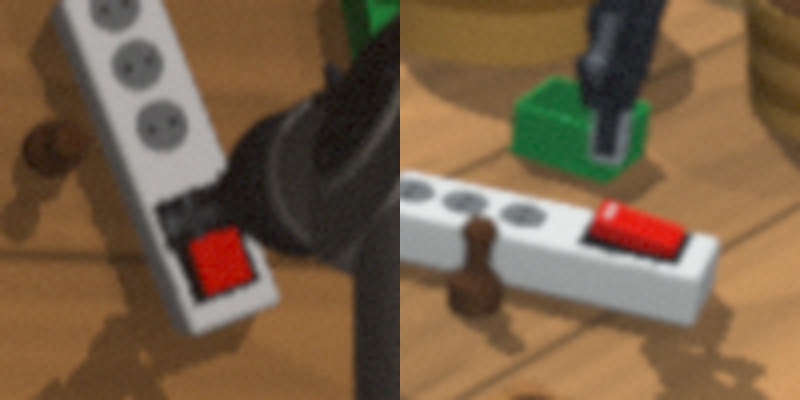

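The tip (side crop 207,163) stands above the white-bar end of the rocker (607,212). Pressing now.

Emit:
{"name": "arm_command", "arguments": {"moves": [[0.025,0,0,0,0],[0.034,0,0,0,0],[0.037,0,0,0,0],[0.04,0,0,0,0],[0.042,0,0,0,0],[0.044,0,0,0,0],[0.044,0,0,0,0],[0.044,0,0,0,0]]}}

```text
clock: 3.6
eef_pos: [0.4687, -0.3169, 0.2219]
ee_rot: [[0.003, 0.929, 0.371], [0.0, 0.371, -0.929], [-1.0, 0.003, 0.001]]
ft_force: [2.7, 4.9, 4.9]
opening: -0.0001
```

Emit:
{"name": "arm_command", "arguments": {"moves": [[0.001,0,0,0,0],[0.0015,0,0,0,0],[0.0015,0,0,0,0]]}}

```text
clock: 3.9
eef_pos: [0.4688, -0.3169, 0.2215]
ee_rot: [[0.003, 0.929, 0.371], [-0.0, 0.371, -0.929], [-1.0, 0.003, 0.001]]
ft_force: [-0.4, 6.4, 16.1]
opening: -0.0
```

Emit:
{"name": "arm_command", "arguments": {"moves": [[0.001,0,0,0,0],[0.0015,0,0,0,0],[0.0015,0,0,0,0]]}}

```text
clock: 4.2
eef_pos: [0.4689, -0.3169, 0.2213]
ee_rot: [[0.003, 0.929, 0.371], [-0.0, 0.371, -0.929], [-1.0, 0.003, 0.002]]
ft_force: [-2.7, 9.6, 28.7]
opening: -0.0001
```

Hard stop reached at about 29 N. Lifting and checking.

Emit:
{"name": "arm_command", "arguments": {"moves": [[-0.02,0,0,0,0],[-0.06,0,0,0,0],[-0.1,0,0,0,0],[-0.1,0,-0.05,0,0],[-0.1,0,-0.1,0,0],[-0.1,0,-0.15,0,0],[-0.1,0,-0.15,0,0],[-0.1,0,-0.15,0,0]]}}

```text
clock: 5.0
eef_pos: [0.4113, -0.1779, 0.3182]
ee_rot: [[0.001, 0.928, 0.372], [-0.001, 0.372, -0.928], [-1.0, 0.0, 0.001]]
ft_force: [1.2, -0.4, 0.8]
opening: 0.0001
```

Run:
```python
from plant import r
from h import *
s=r.observe();print(s["clock"],s["eef_pos"],s["ee_rot"].round(4),s["ft_force"]); t=s["eef_pos"]+.173*s["ee_rot"][:,0];print("tip",t)
g=np.array([.5275,.312,.10]);print("shift to yellow",s["ee_rot"].T@(g-t))
ims=[]
for c in("top","side"):
    d=r.snapshot(c)
    print([(x["xyz"],x["score"]) for x in r.spot_point("rocker_on_end",c)])
    u,v=proj(d,(.467,-.3175,.06)).astype(int);ims.append(cv2.resize(d["color"][v-40:v+40,u-40:u+40],(400,400),interpolation=cv2.INTER_CUBIC))
cv2.imwrite("pics/after1.png",np.hstack(ims)[:,:,::-1])
```

```text
5.0 [ 0.41133754 -0.17790319  0.31823056] [[ 7.000e-04  9.284e-01  3.715e-01]
 [-9.000e-04  3.715e-01 -9.284e-01]
 [-1.000e+00  3.000e-04  1.100e-03]] [ 1.16563842 -0.40992565  0.79557626]
tip [ 0.41145574 -0.17806544  0.14523067]
shift to yellow [ 0.04485032  0.28978951 -0.41193046]
[]
[([0.4699, -0.3223, 0.0496], 0.74)]
```

View pics/after1.png

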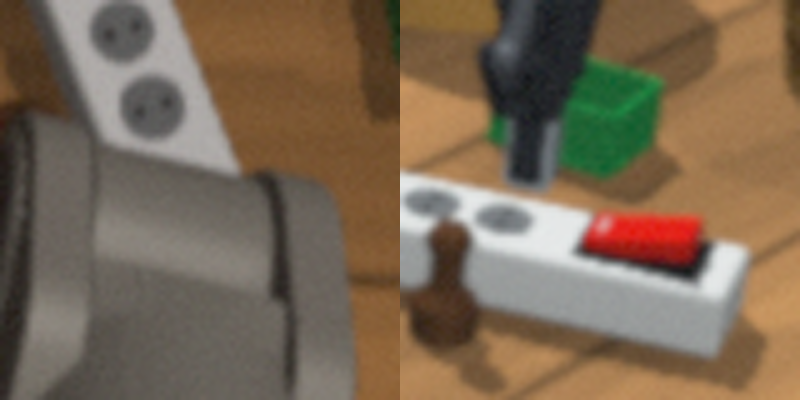

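The red rocker now slopes the other way: its white-bar end (side crop 600,228) is down and the far end is up. Next is the yellow key.

Emit:
{"name": "arm_command", "arguments": {"moves": [[0,0.029,-0.04,0,0],[0,0.058,-0.08,0,0],[0,0.087,-0.12,0,0],[0,0.116,-0.16,0,0],[0,0.145,-0.2,0,0],[0,0.174,-0.24,0,0],[0,0.203,-0.28,0,0],[0,0.232,-0.32,0,0],[0,0.261,-0.37,0,0],[0,0.29,-0.412,0,0]]}}

```text
clock: 6.2
eef_pos: [0.528, 0.3043, 0.3172]
ee_rot: [[-0.0, 0.93, 0.368], [-0.0, 0.368, -0.93], [-1.0, -0.0, 0.0]]
ft_force: [0.6, -0.7, 0.5]
opening: 0.0
```

Emit:
{"name": "arm_command", "arguments": {"moves": [[0,0,0,0,0],[0,0,0,0,0],[0,0,0,0,0]]}}

```text
clock: 6.5
eef_pos: [0.5276, 0.3011, 0.317]
ee_rot: [[-0.001, 0.93, 0.367], [-0.002, 0.367, -0.93], [-1.0, -0.001, 0.001]]
ft_force: [-0.3, -1.3, -0.1]
opening: -0.0003
```

Run:
```python
from plant import r
s=r.observe();print(s["clock"],s["eef_pos"],s["ee_rot"].round(4),s["ft_force"],s["qd"].round(3)); t=s["eef_pos"]+.173*s["ee_rot"][:,0];print("tip",t)
import numpy as np
g=np.array([.5275,.312,.075]);print("shift to yellow",s["ee_rot"].T@(g-t))
```

```text
6.5 [0.52763975 0.30107397 0.31703045] [[-7.000e-04  9.301e-01  3.674e-01]
 [-1.800e-03  3.674e-01 -9.301e-01]
 [-1.000e+00 -1.300e-03  1.400e-03]] [-0.34313952 -1.30405985 -0.0750824 ] [ 0.013 -0.013  0.004  0.009 -0.002  0.001 -0.004]
tip [0.52752036 0.30076775 0.14403076]
shift to yellow [ 0.06901077  0.0041972  -0.01055022]
```

Emit:
{"name": "arm_command", "arguments": {"moves": [[0.03,0.004,-0.0105,0,0],[0.06,0.004,-0.0105,0,0],[0.069,0.004,-0.0105,0,0],[0.069,0.004,-0.0105,0,0],[0.069,0.004,-0.0105,0,0],[0.069,0.004,-0.0105,0,0]]}}

```text
clock: 7.1
eef_pos: [0.5275, 0.314, 0.2503]
ee_rot: [[0.002, 0.929, 0.369], [0.001, 0.369, -0.929], [-1.0, 0.003, -0.0]]
ft_force: [-0.2, -0.3, -0.4]
opening: -0.0003
```

Run:
```python
from plant import r
from h import *
s=r.observe();print(s["clock"],s["ft_force"]); t=s["eef_pos"]+.173*s["ee_rot"][:,0];print("tip",t)
ims=[]
for c in("top","side"):
    d=r.snapshot(c)
    u,v=proj(d,(.5275,.312,.06)).astype(int);ims.append(cv2.resize(d["color"][v-40:v+40,u-40:u+40],(400,400),interpolation=cv2.INTER_CUBIC))
cv2.imwrite("pics/hov2.png",np.hstack(ims)[:,:,::-1])
```

```text
7.1 [-0.15426691 -0.33787378 -0.3727097 ]
tip [0.52791097 0.31425147 0.07733654]
```

View pics/hov2.png

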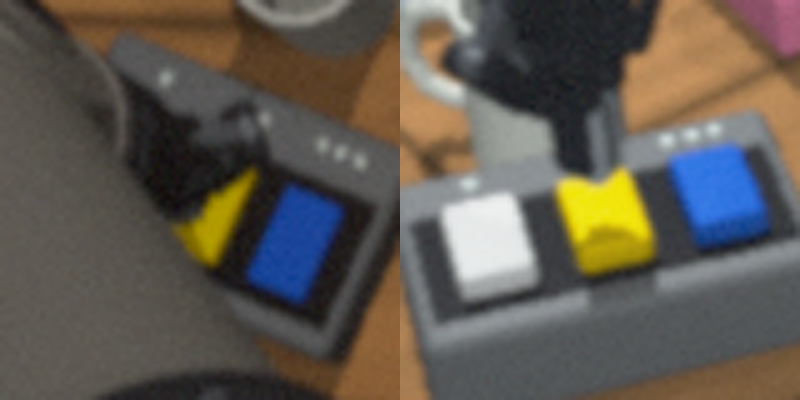

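The tip (side crop 592,178) drops onto the yellow key's centre (603,215). Blue and white are clear. Pressing.

Emit:
{"name": "arm_command", "arguments": {"moves": [[0.012,0,0,0,0],[0.016,0,0,0,0],[0.019,0,0,0,0],[0.022,0,0,0,0],[0.025,0,0,0,0],[0.027,0,0,0,0],[0.028,0,0,0,0],[0.028,0,0,0,0]]}}

```text
clock: 8.0
eef_pos: [0.5265, 0.3142, 0.2222]
ee_rot: [[-0.0, 0.929, 0.37], [-0.001, 0.37, -0.929], [-1.0, -0.001, 0.001]]
ft_force: [-6.5, -4.5, 17.2]
opening: -0.0003
```

Emit:
{"name": "arm_command", "arguments": {"moves": [[0.001,0,0,0,0],[0.0015,0,0,0,0],[0.0015,0,0,0,0]]}}

```text
clock: 8.3
eef_pos: [0.5265, 0.3143, 0.222]
ee_rot: [[0.0, 0.929, 0.37], [-0.001, 0.37, -0.929], [-1.0, -0.0, 0.001]]
ft_force: [-11.2, -6.7, 26.8]
opening: -0.0001
```

Hard stop at tip z of about 0.049. Lift straight up, then retreat to see it.

Emit:
{"name": "arm_command", "arguments": {"moves": [[-0.02,0,0,0,0],[-0.05,0,0,0,0],[-0.09,0,0,0,0],[-0.1,0,0.05,0,0],[-0.1,0,0.1,0,0],[-0.1,0,0.14,0,0],[-0.1,0,0.14,0,0],[-0.1,0,0.14,0,0],[-0.1,0,0.14,0,0],[-0.1,0,0.14,0,0]]}}

```text
clock: 9.3
eef_pos: [0.5779, 0.186, 0.3191]
ee_rot: [[-0.0, 0.928, 0.372], [0.001, 0.372, -0.928], [-1.0, 0.0, -0.001]]
ft_force: [-1.1, 0.4, -0.3]
opening: -0.0001
```

Run:
```python
from plant import r
from h import *
s=r.observe();print(s["clock"],s["ft_force"]); t=s["eef_pos"]+.173*s["ee_rot"][:,0];print("tip",t)
g=np.array([.5265,.027,.075]);print("shift to green",s["ee_rot"].T@(g-t))
ims=[]
for c in("top","side"):
    d=r.snapshot(c)
    print([(x["xyz"],x["score"]) for x in r.spot_point("key_yellow_top",c)],[(x["xyz"],x["score"]) for x in r.spot_point("btn_green_top",c)])
    for p in [(.5275,.312,.06),(.527,.0,.06)]:
        u,v=proj(d,p).astype(int);ims.append(cv2.resize(d["color"][v-40:v+40,u-40:u+40],(300,300),interpolation=cv2.INTER_CUBIC))
cv2.imwrite("pics/after2.png",np.vstack([np.hstack(ims[:2]),np.hstack(ims[2:])])[:,:,::-1])
```

```text
9.3 [-1.11224185  0.43374347 -0.26859017]
tip [0.57783796 0.18620285 0.14614859]
shift to green [ 0.07100853 -0.10695759  0.12869001]
[([0.5284, 0.31, 0.048], 0.53)] [([0.5288, 0.0271, 0.0529], 0.64), ([0.3585, 0.0026, 0.0551], 0.49), ([0.6543, 0.1259, 0.0559], 0.44), ([0.2908, 0.381, 0.0553], 0.43)]
[([0.5306, 0.3133, 0.0493], 0.75), ([0.5358, 0.3075, 0.0015], 0.17)] [([0.291, 0.3753, 0.0567], 0.69), ([0.6508, 0.1294, 0.056], 0.68), ([0.3597, 0.0027, 0.0566], 0.61), ([0.5285, 0.0263, 0.0546], 0.48)]
```

View pics/after2.png

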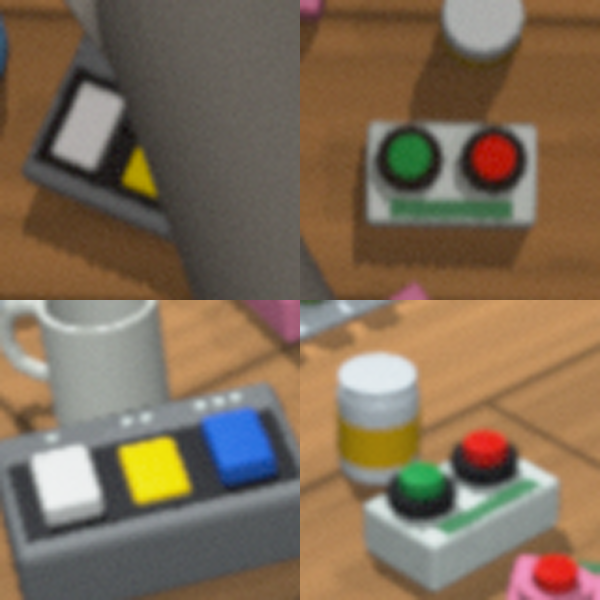

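The yellow key is flush-low (side crop 155,470), with white and blue still up, and the timer is unmoved. Next is the green button.

Emit:
{"name": "arm_command", "arguments": {"moves": [[0,-0.03,0.036,0,0],[0,-0.06,0.072,0,0],[0,-0.09,0.108,0,0],[0,-0.106,0.129,0,0],[0,-0.106,0.129,0,0],[0.04,-0.106,0.129,0,0],[0.071,-0.106,0.129,0,0],[0.071,-0.106,0.129,0,0],[0.071,-0.106,0.129,0,0],[0.071,-0.106,0.129,0,0]]}}

```text
clock: 10.6
eef_pos: [0.5286, 0.0258, 0.2498]
ee_rot: [[0.003, 0.929, 0.37], [0.001, 0.37, -0.929], [-1.0, 0.003, 0.0]]
ft_force: [0.3, 0.1, -0.0]
opening: -0.0001
```

Emit:
{"name": "arm_command", "arguments": {"moves": [[0,0,0,0,0],[0,0,0,0,0],[0,0,0,0,0]]}}

```text
clock: 10.9
eef_pos: [0.528, 0.0251, 0.249]
ee_rot: [[0.001, 0.929, 0.37], [0.0, 0.37, -0.929], [-1.0, 0.001, 0.0]]
ft_force: [0.3, -1.2, 0.2]
opening: 0.0003
```

Run:
```python
from plant import r
from h import *
s=r.observe();print(s["clock"],s["ft_force"]); t=s["eef_pos"]+.173*s["ee_rot"][:,0];print("tip",t)
g=np.array([.5275,.027,.060]);print("shift to green",s["ee_rot"].T@(g-t))
ims=[]
for c in("top","side"):
    d=r.snapshot(c);p=(.527,.0,.06)
    u,v=proj(d,p).astype(int);ims.append(cv2.resize(d["color"][v-40:v+40,u-40:u+40],(400,400),interpolation=cv2.INTER_CUBIC))
cv2.imwrite("pics/hov3.png",np.hstack(ims)[:,:,::-1])
```

```text
10.9 [ 0.31045717 -1.1850935   0.1561531 ]
tip [0.52819071 0.0251096  0.0759539 ]
shift to green [ 1.59530047e-02  3.67168820e-05 -2.01941872e-03]
```

View pics/hov3.png

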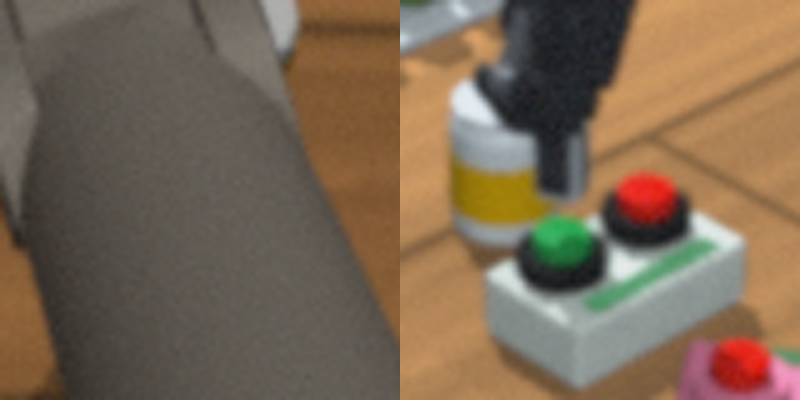

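The tip (side crop 562,195) is directly above the green button (562,237), and the red one (647,197) is clear. Descending slowly.

Emit:
{"name": "arm_command", "arguments": {"moves": [[0.008,0,-0.002,0,0],[0.014,0,-0.002,0,0],[0.016,0,-0.002,0,0],[0.016,0,-0.002,0,0],[0.018,0,-0.002,0,0],[0.02,0,-0.002,0,0],[0.022,0,-0.002,0,0],[0.024,0,-0.002,0,0],[0.025,0,-0.002,0,0],[0.025,0,-0.002,0,0]]}}

```text
clock: 12.0
eef_pos: [0.5271, 0.0271, 0.2243]
ee_rot: [[0.0, 0.929, 0.37], [-0.0, 0.37, -0.929], [-1.0, 0.0, 0.001]]
ft_force: [-4.8, -0.7, 15.7]
opening: -0.0002
```

Emit:
{"name": "arm_command", "arguments": {"moves": [[0.0005,0,0,0,0],[0.001,0,0,0,0],[0.001,0,0,0,0]]}}

```text
clock: 12.3
eef_pos: [0.5271, 0.0271, 0.2242]
ee_rot: [[0.001, 0.929, 0.37], [-0.001, 0.37, -0.929], [-1.0, 0.0, 0.001]]
ft_force: [-7.5, -0.2, 24.1]
opening: 0.0003
```

Run:
```python
from plant import r
from h import *
d=r.snapshot("side");u,v=proj(d,(.527,.0,.06)).astype(int)
cv2.imwrite("pics/press3.png",cv2.resize(d["color"][v-40:v+40,u-40:u+40],(560,560),interpolation=cv2.INTER_CUBIC)[:,:,::-1])
s=r.observe();print(s["ft_force"],s["eef_pos"]+.173*s["ee_rot"][:,0])
```

```text
[-7.66012598 -0.93133298 24.23392423] [0.52724059 0.0269809  0.05114108]
```

View pics/press3.png

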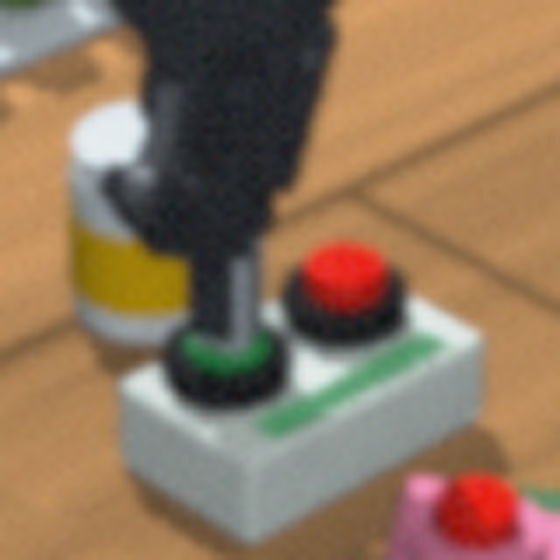

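The button (crop 228,355) is in, the tip is at z = 0.0511 (expected 0.051), and the timer is in place. Releasing straight up.

Emit:
{"name": "arm_command", "arguments": {"moves": [[-0.004,0,0,0,0],[-0.012,0,0,0,0],[-0.03,0,0,0,0],[-0.07,0,0,0,0],[-0.12,0,0,0,0],[-0.16,0,0,0,0],[-0.16,0,0.05,0,0],[-0.16,0,0.1,0,0],[-0.16,0,0.15,0,0],[-0.16,0,0.15,0,0]]}}

```text
clock: 13.35
eef_pos: [0.5832, -0.1208, 0.382]
ee_rot: [[0.001, 0.933, 0.36], [-0.004, 0.36, -0.933], [-1.0, -0.001, 0.004]]
ft_force: [-0.4, -0.5, -0.9]
opening: 0.0002
```

Emit:
{"name": "arm_command", "arguments": {"moves": [[0,0,0,0,0],[0,0,0,0,0],[0,0,0,0,0],[0,0,0,0,0]]}}

```text
clock: 13.75
eef_pos: [0.5823, -0.111, 0.3823]
ee_rot: [[0.0, 0.928, 0.372], [0.0, 0.372, -0.928], [-1.0, 0.0, -0.0]]
ft_force: [0.1, -0.2, -0.0]
opening: 0.0001
```

Run:
```python
from plant import r
from h import *
s=r.observe();print(s["clock"],s["ft_force"],s["eef_pos"])
for c in("top","side"):
    d=r.snapshot(c);cv2.imwrite(f"pics/{c}_end.png",d["color"][:,:,::-1])
    for q in ["rocker_on_end","key_yellow_top","btn_green_top","timer"]:
        print(c,q,[(x["xyz"],x["score"]) for x in r.spot_point(q,c)])
```

```text
13.75 [ 0.08759084 -0.17633686 -0.03204399] [ 0.58229406 -0.11101251  0.38232765]
top rocker_on_end []
top key_yellow_top [([0.5899, -0.4577, -0.0001], 0.73), ([0.5273, 0.3121, 0.0467], 0.5)]
top btn_green_top [([0.644, 0.2674, 0.0021], 0.64), ([0.291, 0.3758, 0.0547], 0.58), ([0.3586, -0.0001, 0.0551], 0.53), ([0.6524, 0.1288, 0.0549], 0.48), ([0.5271, 0.0278, 0.0552], 0.39)]
top timer [([0.3001, 0.3454, -0.0015], 0.88), ([0.3834, 0.0138, -0.0002], 0.59), ([0.5174, -0.0017, 0.0017], 0.56), ([0.5381, 0.308, 0.0016], 0.4)]
side rocker_on_end []
side key_yellow_top [([0.5288, 0.3123, 0.0473], 0.68)]
side btn_green_top [([0.2914, 0.3793, 0.056], 0.55), ([0.3578, 0.0022, 0.0574], 0.53), ([0.653, 0.1256, 0.0607], 0.5)]
side timer [([0.3837, 0.0157, -0.0048], 0.83), ([0.2983, 0.3483, -0.0022], 0.77), ([0.6819, 0.1171, -0.001], 0.65), ([0.5214, -0.0022, -0.0028], 0.64)]
```

View pics/side_end.png

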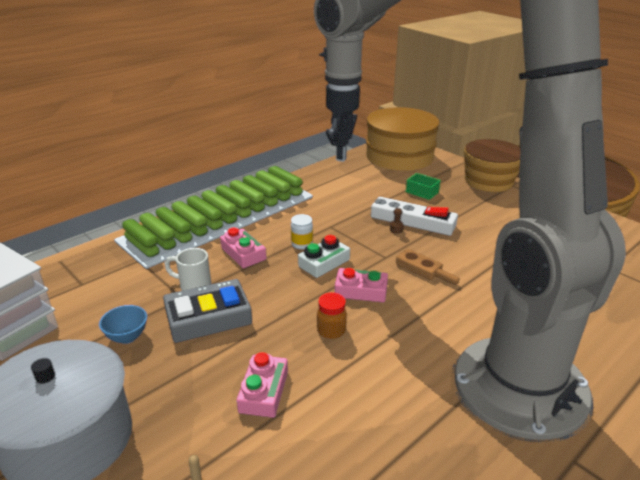

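The yellow key is down (207,302), the green button is back up (313,248), the rocker is on (437,212), nothing is displaced, and the arm is clear. Handing in.

```bash
python3 -c "
from plant import r
print(r.job_done())"
```

```text
the job is handed in; nothing more can be done
None
```

The cooling is started and the job is handed in. I pressed all three controls in the order asked with the shut fingertips, and the clock read about 14 s at hand-in.

| Step | Press ended at | Check afterwards |
|---|---|---|
| Red rocker, raised end | hard stop, tip at 48 mm, about 29 N | side picture showed that end down; the network placed it at 50 mm (about 48 mm expected) |
| Yellow key | hard stop, tip at 49 mm, about 27 N | side picture showed it down, with white and blue still up; the network placed it at 47 mm |
| Green button on the white timer | hard stop, tip at 51 mm, about 24 N | side picture showed it in during the press and back up after release; the network's top view placed it at 55 mm |

In the last side picture nothing had moved, and the arm stood clear of the table with about 0 N on the wrist.

Some of the last network checks came back empty or wrong:
- **Rocker end:** it was not found in either final view, so that check rests on the pictures and the side-view reading taken just after the press.
- **Green button:** it was missed in the final side view.
- **False hits:** a few appeared in the top view and I discarded them.

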